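# Lock the guard rail over the counted blister stacks

### The job

Close the guard rail over the counted blister stacks: swing the parking latch wide open, then slide the hanging steel ring along the bent rod, round both bends, until it has gone under the snap catch and pushed the brass sleeve fully into the stop, with the catch snapped down behind it. Work by feel and never wrench or ram the ring against the rod or the stop; leave the stacks, bottles, carton and tape roll where they are, and let go of everything at the end.

Things in the scene. Friction and masses are not known exactly. Their poses are not given: they have to be found in the camera images.
- rail: Fixed start of the guard rail: a bare level steel rod, 8 mm diameter, centre line 140 mm above the table, carried by a post at each end only. Origin on the table under the straight entry leg; x along the entry leg towards the stop, y left, z up. Post at x = -26 mm (12 mm radius, up to 150 mm above the table).
- rod_start (a point): On the rod's centre line above the rail's origin. Along x: entry leg 60 mm; kink; 30 mm straight; bend LEFT, 40 mm radius, 50 degrees; kink; middle leg 50 mm; kink; bend RIGHT, 40 mm radius, 50 degrees; kink; last leg 100 mm to the stop face. The four kinks were set by hand, each up to 0.17 rad either way about vertical, and are not measured: find the rod's course by feel or sight.
- ring_center (a point): Centre of the steel ring hanging on the rod: octagonal, 40 mm across its outer flats, 14 mm long along its bore (x axis), bore 15 mm across flats, 80 to 160 g. Its upright left and right flats (+y, -y) are free to grip from above; z up. A padlock lug hangs to 37 mm below the centre. At rest the centre hangs 3.5 mm below the rod's centre line. Never press it on rail or stop with over 20 N.
- latch (a joint): Angle (rad) of the parking latch, a flat steel arm on an upright pivot left of the post: 0 = shut (its tongue lies across the top of the rod, 42 mm past the rail's origin, and holds the ring near the post), grows anticlockwise seen from above as it opens, at most 2.0; wide open is 1.2 or more. It stays where it is left; about 1 N at its knob moves it.
- latch_knob (a point): Upright black knob on the latch arm's elbow, 12 mm diameter, 36 mm tall; the point is on its axis, 174 mm above the table, 14 mm below its top (the flat arm's top is 22 mm below the point). It moves on a circle of 85 mm radius about the pivot. Shut, it stands 45 mm past the rail's origin along x and 50 mm to the left of the rod.
- latch_pivot (a point): Axis of the latch pivot at the knob's height: 40 mm behind the rail's origin along x and 50 mm to the left (+y) of the rod.
- sleeve (a joint): How far (m) the brass sleeve, 24 mm diameter, round the rod is pushed into the stop: 0 = stands 8 mm out of the stop face, 0.008 = flush (fully home). The ring's leading side pushes it, against 2 N; it stays where it is pushed.
- pawl (a joint): Lift angle (rad) of the sprung snap catch above the last 50 mm of the rod before the stop face: 0 = down. The passing ring lifts it by its ramp (about 0.15 to 0.3 rad, 1 to 4 N of push) and it snaps down 17 mm before the stop face, just behind the ring when the ring is home (ring centre 7 mm before the face). Lifted, its top stands up to 50 mm above the rod.
- stack_a: Banded stack of blister packs, 100 x 58 x 48 mm, near the rail and partly under it; to be left alone. Origin under its centre.
- stack_b: Banded stack of blister packs, 100 x 58 x 36 mm, to be left alone. Origin under its centre.
- stack_c: Banded stack of blister packs, 100 x 58 x 42 mm, to be left alone. Origin under its centre.
- pill_bottle_a: White pill bottle, 48 mm diameter, 85 mm tall, to be left alone. Origin under its centre.
- pill_bottle_b: A second white pill bottle of the same size, to be left alone. Origin under its centre.
- carton: Cardboard carton, 120 x 70 x 55 mm, to be left alone. Origin under its centre.
- tape_roll: Roll of clear tape lying flat, 100 mm diameter, 48 mm tall, to be left alone. Origin under its centre.
Things that resemble listed ones, but are neither listed nor needed, are in the scene too. Of the things that look like the part that bears ring_center, the smallest one is meant.

How it is judged:
By the outcome, as a careful person would: the job done as asked, in the order asked, and still so for the second after the job is handed in, with the robot touching nothing.
It also fails if it takes over 72 s, if anything falls off the work surface, if the arm or the gripper's body presses on something with over 40 N, if the wrist force passes 120 N, or if a joint passes its speed limit or range.

### The arm

A 6-joint arm with a two-finger parallel gripper is mounted at the origin on the work surface. World frame = base frame: x ahead of the robot, y to its left, z up, the work surface at z = 0. Lengths are in m, angles in rad, forces in N, time in s.
With the tool pointing down it reaches from about 0.275 to 0.85 m from the base axis. Payload 5.2 kg.
Tool frame: the origin (TCP) lies at the very end of the fingers, on their centre line; the grasp point (between the pads) lies manip.tcp_to_grasp behind it (manip.tcp_to_grasp is the distance from the TCP to the grasp point, in m); z points along the fingers, y is the direction in which the jaws open and shut (so a half turn about z gives the same grasp; the last joint's range is limited). The gripper opens to 85 mm and grips with 20 to 120 N. Pads are 22 mm wide; open, the fingers measure 114 mm over their backs; the gripper's body (76 mm by 85 mm) begins 54 mm behind the grasp point. The pads swing forward as they close: fully open they stand 13 mm farther back than shut.
Start: joints at [-1.316, 0.259, 1.535, -0, 1.348, -0.203], TCP at [0.243, -0.493, 0.231] pointing down, gripper open.
Joint ranges: [-3.14, 3.14], [-0.91, 2.08], [0.19, 2.58], [-1.22, 4.36], [0.22, 2.71], [-3.12, 3.12]. Speed limits (rad/s): [2.57, 2.57, 3.14, 3.14, 3.14, 3.14].

### API

Orientations are given as a 3x3 rotation matrix whose columns are the frame's x, y, z axes.
In Python, from cell import manip, imaging, job gives the robot as it stands.
- The arm moves only by the tool drive_tool, never from a script. Its argument "commands" is a list of rows, each a list of 2 entries, a list of its own where there are three numbers: the shift along the world's x, y, z in mm, then the turn about the world's z in degrees. In form: [[[dx, dy, dz], yaw], ...]. A call has exactly 5 rows; each row shifts and turns the commanded pose from where the row before left it; what a row does not reach is not made up. A row lasts 1/10 s, in which the tool goes at most 50 mm and 8.59 degrees, less where a joint would pass 70% of its speed; a pose out of reach is approached as far as the arm can. A call is refused whole if a number of a shift passes 50 or a number of a turn 8.59, either way. A call with a gripper value outside its range is refused whole. "hand" is the opening, from 0 (shut) to 1 (fully open), set as the call begins (left out, the last holds). The fingers move at their own pace and stop on an object; "newtons" is the grip in N (left out, the last holds). Time passes only in rows, so rows that do not move let the fingers close, or fill a call up. It gives the time, the measured TCP pose, the force and the opening at its end, in the units of the state.
- manip.sense(): the state, without advancing time (a new reading comes with each control period).
- imaging.grab_frame(name): name is "scene" or "top" or "wrist"; returns (picture, depth): 480x640x3 uint8, blue, green, red; 480x640 float32, m along the optical axis (not along the pixel's ray), 0 where there is no reading.
- imaging.calibration(name): a dict with "K" (3x3 intrinsics, pixels), "rvec" (rotation vector, rad) and "tvec" (3), from world to camera coordinates, as OpenCV has them. Camera axes: x right, y down, z forward; pixel columns grow to the right and rows downward; lengths in m; the calibration is good to about 2 mm. The wrist camera is an equidistant fisheye: a pixel r from the principal point sees the ray r / f radians off the axis. A picture is of the moment at which its call begins: read the wrist's pose just before it. calibration takes no time and is no camera call; for the wrist camera it gives the pose at the moment of the call.
- job.job_done(): hands the job in, once; it reports no verdict.
The state is a dict: "time": time; "qpos": joint angles; "qd": joint speeds; "tau": joint torques, N m; "eef_pos": TCP position; "eef_rot": TCP orientation; "force": force on the tool from outside, world axes, zero at the start; "ft_torque": the same for the moment, N m; "finger_gap": opening from 0.0 (shut) to 1.0 (fully open).
Only numpy, scipy, OpenCV 4.12 (cv2) and the standard library are available. Lean on these libraries where they do the work, as an engineer would, in place of code of your own. Each camera call takes 0.05 s, during which the arm holds its last target.

## Working session

There is one attempt and no reset: what is moved stays moved. The work goes in short steps, Python scripts to look and compute and a tool call to move; the robot and the scene stay as the last step left them, time stands still between calls to the robot, and variables do not carry over. Pictures are saved under pics/ and viewed, and the job is handed in when it is done.

Besides the shell and the picture viewer there is one more tool, called after "Call:" by a JSON object that holds its "method" and its "body". drive_tool: Moves the arm, as the interface text tells. Its arguments: {"type":"object","properties":{"commands":{"type":"array","items":{"type":"array"}},"hand":{"type":"number"},"newtons":{"type":"number"}},"required":["commands"]}

```bash
ls; mkdir -p pics; python3 - <<'E'
from cell import manip, imaging, job
import cv2, numpy as np
s=manip.sense(); print(s); print(manip.tcp_to_grasp)
for n in ["scene","top"]:
    p,d=imaging.grab_frame(n); cv2.imwrite(f"pics/{n}0.png",p); np.savez(f"pics/{n}0.npz",p=p,d=d)
    c=imaging.calibration(n); print(n,c)
E
```

```text
pics
{'time': 0.0, 'qpos': array([-1.31580913e+00,  2.59353827e-01,  1.53609394e+00, -1.69815912e-05,
        1.34797756e+00, -2.02785080e-01]), 'qd': array([ 9.67190526e-04, -8.81239887e-04, -2.56862210e-05, -4.21004763e-04,
       -1.77666638e-03,  8.76887607e-04]), 'tau': array([-2.40156500e-03, -4.46039093e+01, -2.90562057e+01, -6.46969202e-04,
        1.20313934e-02,  1.44238891e-05]), 'eef_pos': array([ 0.24296065, -0.4928409 ,  0.2304645 ]), 'eef_rot': array([[ 8.97037684e-01,  4.41953804e-01, -4.78286976e-04],
       [ 4.41953922e-01, -8.97036009e-01,  1.76923905e-03],
       [ 3.52881290e-04, -1.79845491e-03, -9.99998321e-01]]), 'force': array([0.40939685, 0.48005311, 0.07088746]), 'ft_torque': array([-0.02926181,  0.01097876, -0.00407438]), 'finger_gap': 0.9957909430660209}
0.0187
scene {'K': array([[527.63387135,   0.        , 314.69298419],
       [  0.        , 527.63387135, 237.2038243 ],
       [  0.        ,   0.        ,   1.        ]]), 'rvec': array([ 2.34950455,  0.74431618, -0.25347543]), 'tvec': array([-0.45884398, -0.19138026,  1.69594079])}
top {'K': array([[453.60117804,   0.        , 316.34196136],
       [  0.        , 453.60117804, 239.91333775],
       [  0.        ,   0.        ,   1.        ]]), 'rvec': array([ 2.15236426, -2.20170095,  0.09953156]), 'tvec': array([-0.0174339 ,  0.58602821,  1.08246672])}
```

View pics/scene0.png

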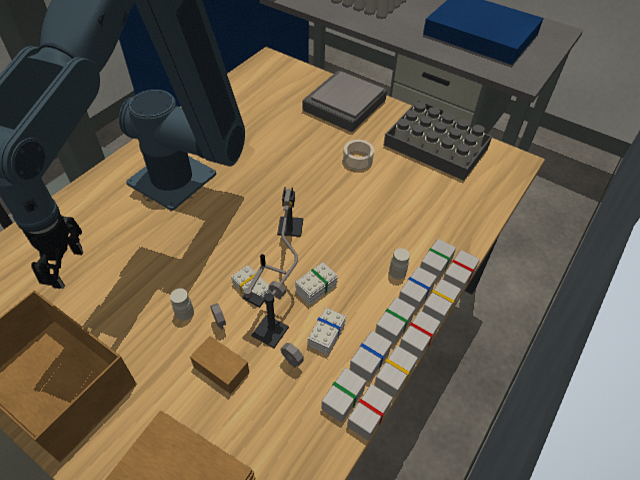

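View pics/top0.png

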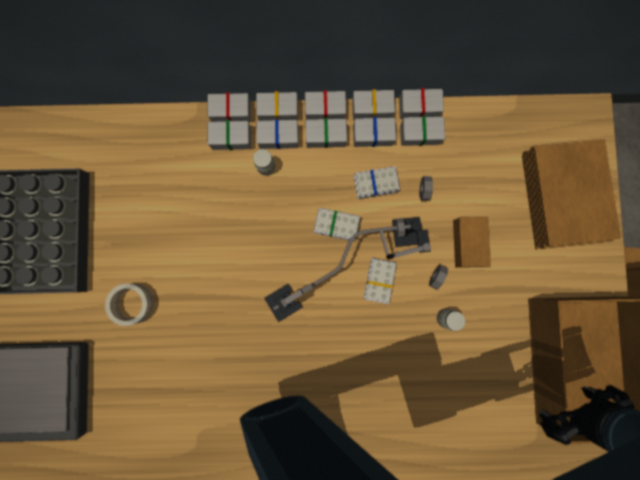

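The scene view shows the rail with its start post at about (270,320) and its stop at (290,215). The top view has the start post at (408,232) and the stop at (285,300). Two loose decoy rings lie at top (427,188) and (438,275). Next I'll take a close crop.

```bash
python3 - <<'E'
import cv2
p=cv2.imread("pics/top0.png"); c=p[170:330,250:460]; cv2.imwrite("pics/top0c.png",cv2.resize(c,None,fx=3.8,fy=3.7,interpolation=cv2.INTER_CUBIC)[:600,:800])
p=cv2.imread("pics/scene0.png"); c=p[175:375,205:365]; cv2.imwrite("pics/scene0c.png",cv2.resize(c,None,fx=3,fy=3,interpolation=cv2.INTER_CUBIC))
E
```

```text
(no output)
```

View pics/top0c.png

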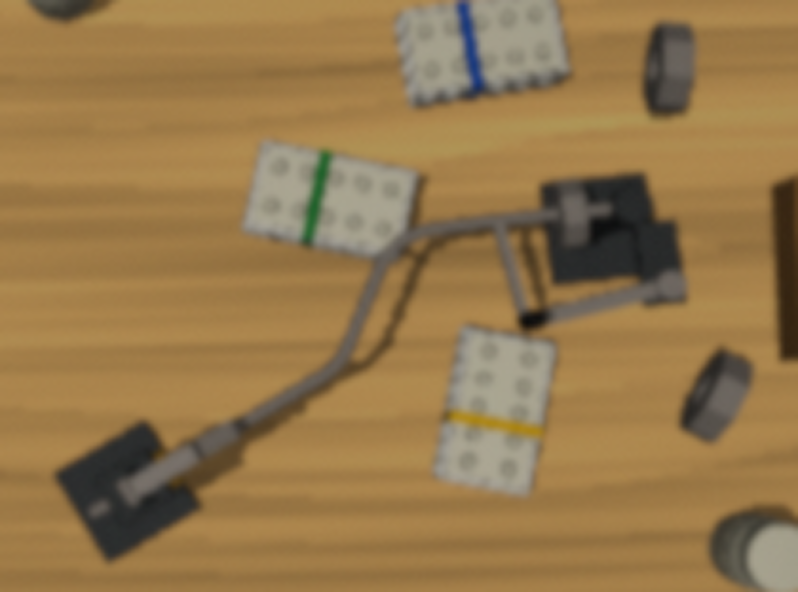

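View pics/scene0c.png

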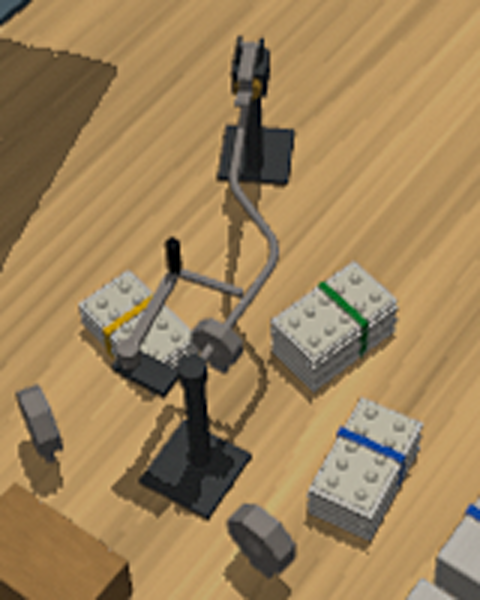

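The ring on the rod is at top pixel (401,227), next to the start post. The two loose rings on the table, (427,188) and (438,275), are bigger decoys. Next I'll measure the rod.

```bash
cat > h.py <<'E'
import numpy as np, cv2
def cam(c):
    R=cv2.Rodrigues(np.array(c["rvec"]))[0]; return np.array(c["K"]),R,np.array(c["tvec"]).ravel()
def ray(c,uv,z):
    K,R,t=cam(c); uv=np.atleast_2d(uv).astype(float)
    d=np.c_[(uv[:,0]-K[0,2])/K[0,0],(uv[:,1]-K[1,2])/K[1,1],np.ones(len(uv))]@R
    o=-R.T@t; s=(z-o[2])/d[:,2]; return o+d*s[:,None]
def cloud(c,d):
    K,R,t=cam(c); v,u=np.mgrid[:d.shape[0],:d.shape[1]]
    P=np.stack([(u-K[0,2])/K[0,0]*d,(v-K[1,2])/K[1,1]*d,d],-1)
    return (P-t)@R
def proj(c,P):
    K,R,t=cam(c); q=np.atleast_2d(P)@R.T+t; q=q@K.T; return q[:,:2]/q[:,2:]
E
python3 - <<'E'
from h import *; from cell import imaging
c=imaging.calibration("top"); z=np.load("pics/top0.npz"); P=cloud(c,z['d'])
Z=P[...,2]; print("table",np.median(Z[400:450,150:230]))
roi=np.zeros(Z.shape,bool); roi[170:330,250:460]=1
def rows(m,step=4):
    v,u=np.where(m)
    for uu in range(u.min(),u.max()+1,step):
        k=u==uu
        if k.any(): print(uu,v[k].min(),v[k].max(),np.round(P[v[k],uu].mean(0)*1000).astype(int),k.sum())
m=roi&(Z>0.11)
rows(m)
cv2.imwrite("pics/m.png",m*255)
k=roi&(Z>0.165); v,u=np.where(k); print([(a,b,*np.round(P[b,a]*1000)) for a,b in zip(u,v)])
E
```

```text
table -0.00015775148253380472
257 283 283 [ 487  -27 1130] 1
261 294 294 [ 487  -27 1130] 1
269 279 279 [ 487  -27 1130] 1
273 270 308 [459  20 637] 4
277 298 308 [441  57 150] 10
281 295 309 [447  43 228] 15
285 237 309 [448  35 220] 18
289 291 307 [452  27 218] 17
293 291 304 [452  22 164] 14
297 234 318 [463   4 388] 13
301 288 294 [465   5 164] 7
305 286 292 [469  -4 161] 7
309 283 289 [476 -12 167] 7
313 282 287 [478 -21 151] 6
317 199 283 [485 -29 340] 5
321 277 283 [489 -37 307] 6
325 275 278 [495 -47 144] 4
329 272 276 [500 -56 143] 5
333 270 273 [505 -65 144] 4
337 203 271 [504 -60 426] 7
341 217 266 [517 -72 342] 10
345 249 258 [544 -92 144] 10
349 205 264 [552 -89 308] 12
353 234 299 [557 -90 390] 8
357 189 235 [ 567 -101  341] 5
361 230 319 [547 -85 567] 7
365 230 316 [550 -93 540] 5
369 228 241 [ 558 -106  473] 6
373 228 231 [ 595 -155  142] 4
377 205 284 [ 552 -109  539] 5
381 227 269 [ 580 -158  240] 11
385 181 251 [ 564 -170  208] 17
389 226 258 [ 561 -185  169] 10
393 226 257 [ 564 -194  165] 9
397 218 256 [ 587 -206  147] 24
401 216 255 [ 578 -199  231] 25
405 225 2
[... 28227 characters left out ...]
), np.float64(-27.0), np.float64(1130.0)), (np.int64(392), np.int64(321), np.float64(487.0), np.float64(-27.0), np.float64(1130.0)), (np.int64(408), np.int64(322), np.float64(487.0), np.float64(-27.0), np.float64(1130.0)), (np.int64(443), np.int64(324), np.float64(487.0), np.float64(-27.0), np.float64(1130.0)), (np.int64(459), np.int64(325), np.float64(487.0), np.float64(-27.0), np.float64(1130.0)), (np.int64(300), np.int64(328), np.float64(487.0), np.float64(-27.0), np.float64(1130.0)), (np.int64(268), np.int64(329), np.float64(487.0), np.float64(-27.0), np.float64(1130.0))][ WARN:0@0.477] global loadsave.cpp:1063 imwrite_ Unsupported depth image for selected encoder is fallbacked to CV_8U.
```

```bash
python3 - <<'E'
from h import *; from cell import imaging
c=imaging.calibration("top"); z=np.load("pics/top0.npz"); P=cloud(c,z['d']); Z=P[...,2]
m=(Z>0.12)&(Z<0.2); m[:,:262]=0;m[:,460:]=0;m[:170]=0;m[330:]=0
m=m.astype(np.uint8); n,l,st,ce=cv2.connectedComponentsWithStats(m,connectivity=8)
big=1+np.argmax(st[1:,4]); print(st[1:][st[1:,4]>5])
mm=(l==big)
for u in range(270,435,5):
    v=np.where(mm[:,u])[0]
    if len(v)==0: continue
    for g in np.split(v,np.where(np.diff(v)>1)[0]+1):
        w=ray(c,[[u,g.mean()]],.14)[0]; print(u,g[0],g[-1],"ray.14",np.round(w[:2]*1000,1),"z",np.round(np.median(Z[g,u])*1000))
v=np.where(mm)
cv2.imwrite("pics/m.png",cv2.resize((mm*255).astype(np.uint8)[170:330,250:460],None,fx=3.7,fy=3.7,interpolation=0))
# knob top
k=mm&(Z>.18)&(np.arange(640)[None]>370); vv,uu=np.where(k); print("knob",P[k].mean(0),ray(c,[[uu.mean(),vv.mean()]],.188))
E
```

```text
[[ 273  218  158   94 1617]]
275 299 299 ray.14 [448.9  62.2] z 152.0
275 305 309 ray.14 [431.7  62.4] z 143.0
280 296 307 ray.14 [443.3  51.4] z 155.0
285 293 309 ray.14 [444.1  40.6] z 172.0
290 292 306 ray.14 [448.2  29.7] z 157.0
295 292 303 ray.14 [451.1  18.8] z 169.0
300 289 295 ray.14 [462.7   7.7] z 171.0
305 286 292 ray.14 [469.   -3.3] z 160.0
310 283 289 ray.14 [475.2 -14.2] z 167.0
315 281 284 ray.14 [482.5 -25.3] z 142.0
320 278 281 ray.14 [488.7 -36.3] z 142.0
325 275 278 ray.14 [495.  -47.3] z 144.0
330 272 275 ray.14 [501.3 -58.4] z 144.0
335 269 272 ray.14 [507.5 -69.4] z 142.0
340 261 268 ray.14 [520.3 -80.7] z 143.0
345 249 258 ray.14 [544.1 -92.3] z 145.0
350 237 245 ray.14 [ 571.3 -104. ] z 145.0
355 233 236 ray.14 [ 585.3 -115.4] z 145.0
360 231 233 ray.14 [ 590.6 -126.5] z 145.0
365 230 232 ray.14 [ 592.6 -137.6] z 146.0
370 229 231 ray.14 [ 594.5 -148.6] z 145.0
375 228 231 ray.14 [ 595.4 -159.6] z 144.0
380 227 232 ray.14 [ 595.1 -170.6] z 146.0
385 227 230 ray.14 [ 597.1 -181.7] z 143.0
385 240 251 ray.14 [ 559.7 -180.3] z 152.0
390 227 229 ray.14 [ 598.  -192.7] z 143.0
390 253 258 ray.14 [ 537.5 -190.5] z 189.0
395 219 230 ray.14 [ 605.5 -204. ] z 132.0
395 253 256 ray.14 [ 539.5 -201.5] z 152.0
400 218 236 ray.14 [ 599.7 -214.8] z 155.0
400 251 255 ray.14 [ 542.5 -212.5] z 153.0
405 225 227 ray.14 [ 601.6 -225.9] z 145.0
405 250 254 ray.14 [ 544.4 -223.6] z 154.0
410 223 227 ray.14 [ 603.6 -236.9] z 144.0
410 249 252 ray.14 [ 547.5 -234.6] z 152.0
415 220 230 ray.14 [ 603.4 -247.9] z 150.0
415 247 250 ray.14 [ 551.6 -245.8] z 154.0
420 221 228 ray.14 [ 604.2 -259. ] z 151.0
420 230 252 ray.14 [ 567.8 -257.4] z 139.0
425 229 251 ray.14 [ 569.8 -268.5] z 141.0
430 245 250 ray.14 [ 553.  -278.7] z 155.0
knob [ 0.53510692 -0.18383951  0.18817518] [[ 0.53511617 -0.18387107  0.188     ]]
```

View pics/m.png

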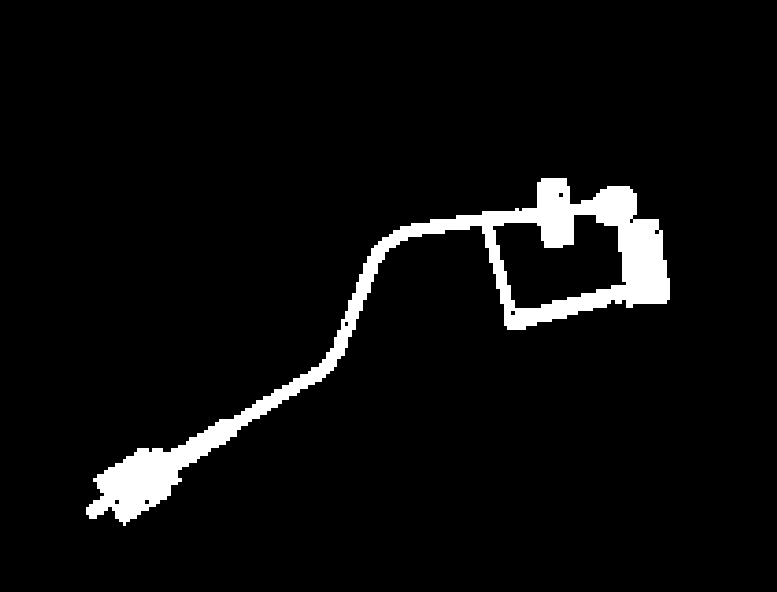

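The mask gives the rod's course and the knob at about (535,-184) mm. With the estimated pivot at (555,-267) the arm radius comes to 85 mm, as specified, and the latch stands about 0.14 rad open. Next I'll move above the knob, with the jaw axis along its tangent.

Call:
{"method": "drive_tool", "body": {"commands": [[[29,31,2],7.8],[[29,31,2],7.8],[[29,31,2],7.8],[[29,31,2],7.8],[[29,31,2],7.8]], "hand": 0.35, "newtons": 20}}

```text
time: 0.6
eef_pos: [0.3888, -0.3368, 0.241]
eef_rot: [[0.414, 0.91, -0.0], [0.91, -0.414, 0.001], [0.0, -0.001, -1.0]]
force: [0.4, -0.4, -0.0]
finger_gap: 0.352
```

Call:
{"method": "drive_tool", "body": {"commands": [[[29,31,2],7.8],[[29,31,2],7.8],[[29,31,2],7.8],[[29,31,2],7.8],[[0,0,0],0]]}}

```text
time: 1.1
eef_pos: [0.5067, -0.2103, 0.2491]
eef_rot: [[-0.121, 0.993, 0.001], [0.993, 0.121, 0.002], [0.002, 0.001, -1.0]]
force: [0.1, 0.6, -0.7]
finger_gap: 0.35
```

```bash
python3 - <<'E'
from cell import manip, imaging
import cv2, numpy as np
s=manip.sense(); print(s['time'],s['eef_pos'],s['eef_rot'][:,1],s['force'],s['finger_gap'],s['qpos'])
c=imaging.calibration("wrist"); p,d=imaging.grab_frame("wrist"); cv2.imwrite("pics/w1.png",p); np.savez("pics/w1.npz",p=p,d=d,**c); print(c)
E
```

```text
1.1 [ 0.50674451 -0.2102649   0.24911682] [0.99270984 0.12052096 0.00136592] [ 0.10087573  0.60301026 -0.69866228] 0.35005094615878496 [-0.59809732  0.24462339  1.50959956  0.00220666  1.3874538  -0.71931563]
{'K': array([[371.64829954,   0.        , 323.04510364],
       [  0.        , 371.64829954, 241.31641924],
       [  0.        ,   0.        ,   1.        ]]), 'rvec': array([-2.80957725, -0.16926161, -0.02970349]), 'tvec': array([-0.47835122, -0.30259409,  0.30983539])}
```

View pics/w1.png

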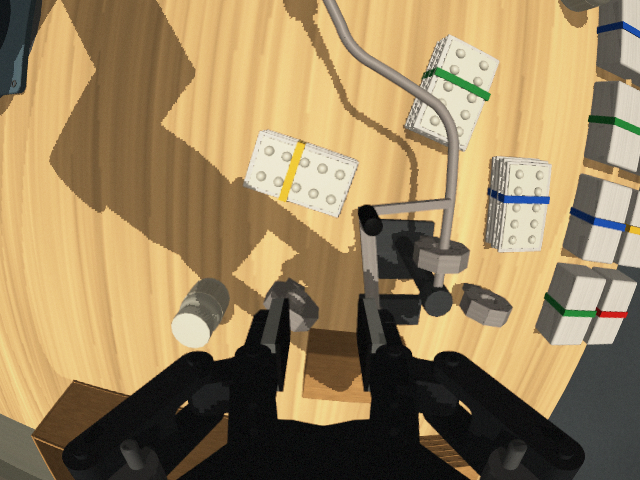

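The wrist view shows the knob with its top near (370,215), the ring on the rod at (442,254), and the tongue crossing the rod at (450,203). Next I'll cross-check the knob, ring and rod using the wrist depth.

```bash
cat >> h.py <<'E'
def fishdirs(c,uv):
    K=np.array(c["K"]); uv=np.asarray(uv,float); x=(uv[...,0]-K[0,2])/K[0,0]; y=(uv[...,1]-K[1,2])/K[1,1]
    th=np.hypot(x,y); s=np.where(th>1e-9,np.sin(th)/np.maximum(th,1e-9),1); return np.stack([x*s,y*s,np.cos(th)],-1)
def fcloud(c,d):
    _,R,t=cam(c); v,u=np.mgrid[:d.shape[0],:d.shape[1]]; D=fishdirs(c,np.stack([u,v],-1))
    return (D/D[...,2:]*d[...,None]-t)@R
def fray(c,uv,z):
    _,R,t=cam(c); d=np.atleast_2d(fishdirs(c,uv))@R; o=-R.T@t; return o+d*((z-o[2])/d[:,2])[:,None]
E
python3 - <<'E'
from h import *
w=np.load("pics/w1.npz"); P=fcloud(w,w['d']); Z=P[...,2]
m=(Z>.12)&(Z<.2)&(w['d']>0); m[260:,:390]=0; m[320:]=0; m[:,:320]=0; m[:,480:]=0
k=m&(Z>.182); k[:,400:]=0; print("knob",k.sum(),np.median(P[k],0))
# rod: per row, group centre rays at .14
for v in range(0,250,12):
    u=np.where(m[v])[0]
    for g in np.split(u,np.where(np.diff(u)>2)[0]+1):
        if len(g): print(v,g[0],g[-1],np.round(fray(w,[[g.mean(),v]],.14)[0][:2]*1e3,1),"z",np.round(np.median(Z[v,g])*1e3))
r=(Z>.15)&(Z<.162); r[:235]=0; r[275:]=0; r[:,:412]=0; r[:,475:]=0
print("ring top",r.sum(),np.median(P[r],0)); 
vv,uu=np.where(r); print(uu.min(),uu.max(),vv.min(),vv.max(), P[r].min(0),P[r].max(0))
E
```

```text
knob 340 [ 0.53228921 -0.18380716  0.1869079 ]
0 323 335 [491.  -44.3] z 143.0
12 328 340 [495.4 -52.8] z 143.0
24 334 346 [500.3 -60.9] z 142.0
36 338 351 [504.3 -69.1] z 143.0
48 346 361 [511.2 -76.6] z 143.0
60 357 378 [521.4 -83.5] z 143.0
72 377 398 [535.7 -89.6] z 143.0
84 397 416 [549.6 -95.5] z 143.0
96 414 434 [ 562.8 -101.5] z 143.0
108 432 446 [ 574.5 -107.7] z 142.0
120 441 453 [ 581.6 -114.9] z 143.0
132 446 456 [ 585.9 -122.7] z 142.0
144 448 458 [ 588.9 -130.7] z 143.0
156 447 458 [ 589.9 -139.2] z 142.0
168 447 457 [ 591.1 -147.7] z 143.0
180 446 456 [ 592.  -156.3] z 143.0
192 446 456 [ 593.8 -164.8] z 142.0
204 364 370 [ 534.5 -181.8] z 155.0
204 373 380 [ 541.2 -181. ] z 146.0
204 384 454 [ 571.2 -176.9] z 151.0
216 359 378 [ 536.9 -190.3] z 182.0
216 442 452 [ 594.4 -182.7] z 142.0
228 360 381 [ 539.7 -198.8] z 187.0
228 441 450 [ 595.3 -191.8] z 142.0
240 361 374 [ 538.9 -207.9] z 151.0
240 419 449 [ 588.3 -201.9] z 122.0
ring top 734 [ 0.59571522 -0.21313183  0.15511981]
426 466 252 273 [ 0.58198409 -0.22193272  0.15004774] [ 0.61257578 -0.20481389  0.15741318]
```

Call:
{"method": "drive_tool", "body": {"commands": [[[14,13,0],7],[[13,13,0],0],[[0,0,-25],0],[[0,0,-22],0],[[0,0,0],0]]}}

```text
time: 1.65
eef_pos: [0.5284, -0.1882, 0.1989]
eef_rot: [[-0.23, 0.973, -0.007], [0.973, 0.23, 0.003], [0.005, -0.006, -1.0]]
force: [-0.6, 0.4, 0.6]
finger_gap: 0.352
```

```bash
python3 - <<'E'
from cell import manip, imaging
import cv2, numpy as np
s=manip.sense(); print(s['time'],s['eef_pos'],s['eef_rot'][:,1],s['force'])
p,d=imaging.grab_frame("wrist"); cv2.imwrite("pics/w2.png",p)
E
```

```text
1.65 [ 0.52842791 -0.18817858  0.19887619] [ 0.97314843  0.23011118 -0.00556512] [-0.62696196  0.35260997  0.55258066]
```

View pics/w2.png

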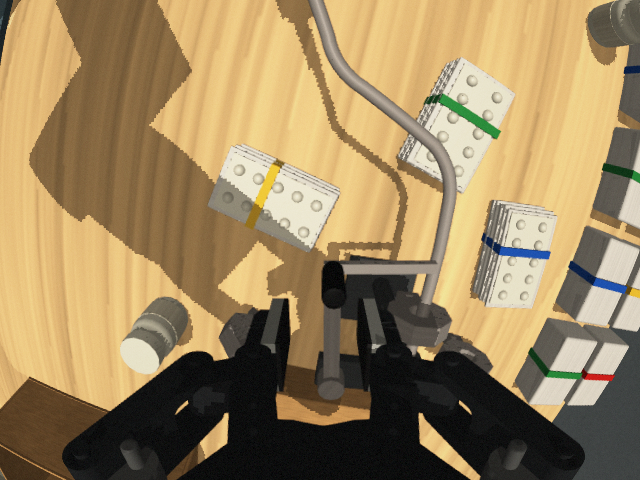

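Call:
{"method": "drive_tool", "body": {"commands": [[[2,2,0],0],[[0,0,0],0],[[0,0,-18],0],[[0,0,-18],0],[[0,0,0],0]]}}

```text
time: 2.2
eef_pos: [0.5321, -0.186, 0.1651]
eef_rot: [[-0.232, 0.973, -0.002], [0.973, 0.232, 0.001], [0.002, -0.002, -1.0]]
force: [-0.7, -0.0, -0.9]
finger_gap: 0.347
```

```bash
python3 - <<'E'
from cell import manip, imaging
import cv2, numpy as np
s=manip.sense(); print(s['time'],s['eef_pos'],s['eef_rot'][:,1],s['force'])
p,d=imaging.grab_frame("wrist"); cv2.imwrite("pics/w3.png",p[200:,200:500])
E
```

```text
2.2 [ 0.53214384 -0.18595919  0.16512193] [ 0.97272045  0.23197087 -0.00210626] [-0.65898836 -0.04955231 -0.89015254]
```

View pics/w3.png

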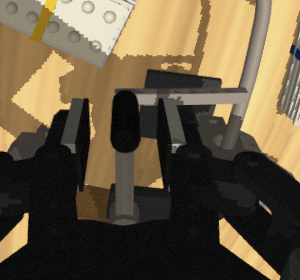

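Call:
{"method": "drive_tool", "body": {"commands": [[[-7.2,-2.1,-2],5],[[-6.9,-2.6,-2],5],[[-6.7,-3.3,0],5],[[-6.3,-3.8,0],5],[[-6.0,-4.4,0],5]]}}

```text
time: 2.75
eef_pos: [0.5007, -0.2029, 0.1641]
eef_rot: [[-0.624, 0.781, 0.003], [0.781, 0.624, -0.001], [-0.002, 0.001, -1.0]]
force: [0.4, 1.0, 0.0]
finger_gap: 0.345
```

Call:
{"method": "drive_tool", "body": {"commands": [[[-5.6,-4.8,0],5],[[-5.2,-5.4,0],5],[[-4.6,-5.7,0],5],[[-4.2,-6.2,0],5],[[-3.6,-6.5,0],5]]}}

```text
time: 3.25
eef_pos: [0.4775, -0.2317, 0.1641]
eef_rot: [[-0.896, 0.444, 0.002], [0.444, 0.896, -0.001], [-0.003, -0.0, -1.0]]
force: [0.5, 0.5, -0.6]
finger_gap: 0.347
```

Call:
{"method": "drive_tool", "body": {"commands": [[[-3.0,-6.7,0],5],[[-2.4,-7.1,0],5],[[-1.8,-7.2,0],5],[[-1.2,-7.3,0],5],[[-0.5,-7.4,0],5]]}}

```text
time: 3.75
eef_pos: [0.4688, -0.2676, 0.1642]
eef_rot: [[-1.0, 0.024, 0.003], [0.024, 1.0, -0.001], [-0.003, -0.001, -1.0]]
force: [1.3, 0.3, -0.0]
finger_gap: 0.349
```

Call:
{"method": "drive_tool", "body": {"commands": [[[0.2,-7.4,0],5],[[0.5,-4,0],0],[[0,2,0],0],[[0,3,0],0],[[0,2,0],0]]}}

```text
time: 4.25
eef_pos: [0.4687, -0.2707, 0.1626]
eef_rot: [[-0.998, -0.059, 0.0], [-0.059, 0.998, -0.0], [-0.0, -0.0, -1.0]]
force: [-0.2, -1.3, 0.4]
finger_gap: 0.351
```

```bash
python3 - <<'E'
from cell import manip, imaging
import cv2, numpy as np
s=manip.sense(); print(s['time'],s['eef_pos'],s['eef_rot'][:,1],s['force'])
p,d=imaging.grab_frame("wrist"); cv2.imwrite("pics/w4.png",p)
E
```

```text
4.25 [ 0.46867154 -0.27074613  0.16260089] [-5.90715350e-02  9.98253742e-01 -1.41256550e-04] [-0.20694665 -1.34541441  0.43632378]
```

View pics/w4.png

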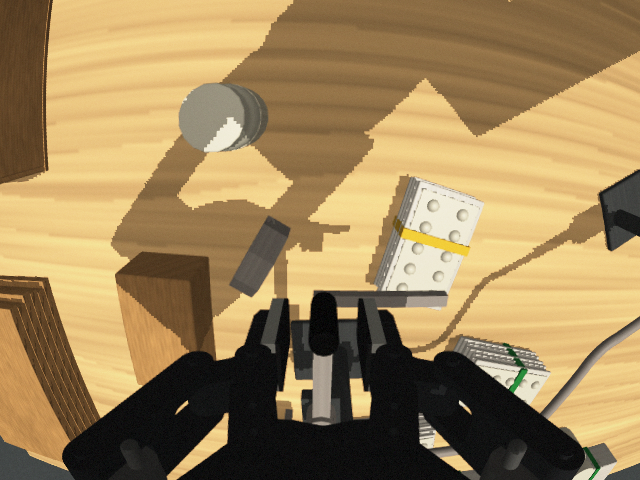

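The latch is now swung to about 1.4 rad, well past 1.2. The knob sits between the pads at (322,315) and the tongue is clear of the rod. Next I'll lift off and look at the stop on the way to the ring.

Call:
{"method": "drive_tool", "body": {"commands": [[[0,0,30],0],[[0,0,40],-8],[[5,20,27],-8],[[15,30,0],-8],[[15,30,0],-8]]}}

```text
time: 4.8
eef_pos: [0.5043, -0.1907, 0.2608]
eef_rot: [[-0.875, 0.485, 0.003], [0.485, 0.875, -0.002], [-0.003, -0.0, -1.0]]
force: [0.4, 0.2, -0.7]
finger_gap: 0.351
```

Call:
{"method": "drive_tool", "body": {"commands": [[[15,30,0],-8],[[15,30,0],-8],[[6,20,0],-8],[[0,0,0],-8],[[0,0,0],0]]}}

```text
time: 5.3
eef_pos: [0.5397, -0.1101, 0.2593]
eef_rot: [[-0.492, 0.871, -0.0], [0.871, 0.492, -0.0], [0.0, -0.0, -1.0]]
force: [0.6, 0.4, 0.1]
finger_gap: 0.349
```

```bash
python3 - <<'E'
from cell import manip, imaging
import cv2, numpy as np
s=manip.sense(); print(s['time'],s['eef_pos'],s['eef_rot'][:,1],s['force'])
c=imaging.calibration("wrist"); p,d=imaging.grab_frame("wrist"); cv2.imwrite("pics/w5.png",p); np.savez("pics/w5.npz",p=p,d=d,**c)
E
```

```text
5.3 [ 0.53966356 -0.11008414  0.25927791] [ 8.70749818e-01  4.91726257e-01 -2.08720055e-04] [0.55306464 0.41811776 0.10776798]
```

View pics/w5.png

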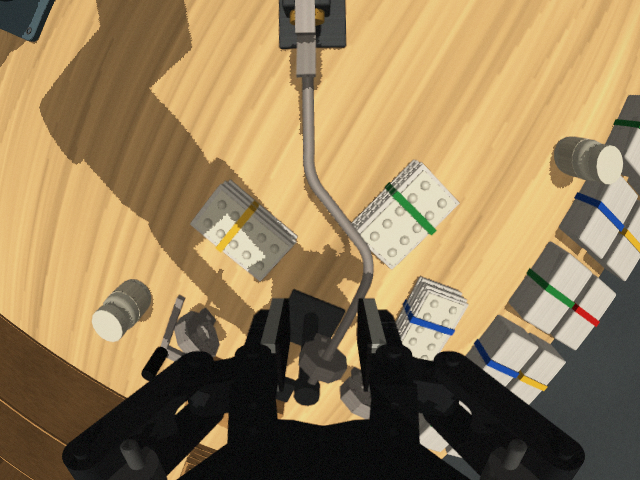

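```bash
python3 - <<'E'
from h import *
w=np.load("pics/w5.npz"); P=fcloud(w,w['d']); Z=P[...,2]
cv2.imwrite("pics/w5c.png",cv2.resize(w['p'][0:110,240:380],None,fx=5,fy=5,interpolation=cv2.INTER_CUBIC))
m=(Z>.11)&(Z<.2)&(w['d']>0); m[:,:270]=0; m[:,385:]=0; m[330:]=0
for v in list(range(0,100,6))+list(range(100,330,10)):
    u=np.where(m[v])[0]
    for g in np.split(u,np.where(np.diff(u)>2)[0]+1):
        if len(g)>3: print(v,g[0],g[-1],np.round(fray(w,[[g.mean(),v]],.14)[0][:2]*1e3,1),"z",np.round(np.median(Z[v,g])*1e3), "xyz ends",np.round(P[v,g[0]+1]*1e3),np.round(P[v,g[-1]-1]*1e3))
E
```

```text
0 282 329 [445.8  31.8] z 156.0 xyz ends [436.  21. 156.] [462.  35. 155.]
6 283 329 [448.4  27.9] z 154.0 xyz ends [438.  18. 153.] [463.  32. 152.]
12 285 329 [451.3  24.3] z 149.0 xyz ends [438.  17. 140.] [464.  32. 137.]
18 290 324 [453.6  20.3] z 171.0 xyz ends [445.  14. 143.] [463.  25. 142.]
24 292 320 [455.2  16. ] z 172.0 xyz ends [446.  13. 136.] [462.  22. 133.]
30 295 315 [456.8  11.8] z 172.0 xyz ends [457.   3. 173.] [467.   8. 171.]
36 297 315 [459.6   8.2] z 155.0 xyz ends [457.   3. 154.] [466.   8. 155.]
42 297 315 [461.8   4.4] z 157.0 xyz ends [460.  -1. 158.] [469.   4. 157.]
48 296 314 [4.634e+02 2.000e-01] z 159.0 xyz ends [462.  -5. 160.] [470.  -0. 160.]
54 296 314 [465.5  -3.6] z 161.0 xyz ends [464.  -9. 161.] [473.  -4. 161.]
60 296 314 [467.6  -7.3] z 164.0 xyz ends [466. -13. 165.] [475.  -8. 164.]
66 296 314 [469.6 -11.2] z 165.0 xyz ends [468. -16. 165.] [477. -11. 164.]
72 296 315 [472.2 -14.7] z 167.0 xyz ends [471. -20. 169.] [480. -15. 168.]
78 302 312 [475.2 -17.9] z 143.0 xyz ends [473. -19. 142.] [478. -17. 143.]
84 302 313 [477.6 -21.5] z 143
[... 1337 characters left out ...]
3.] [ 567. -100.  142.]
250 359 369 [ 573.4 -106.2] z 143.0 xyz ends [499. -38. 401.] [ 575. -104.  143.]
260 362 372 [ 579.3 -112.2] z 143.0 xyz ends [ 576. -113.  143.] [ 581. -110.  142.]
270 363 373 [ 584.4 -118.8] z 142.0 xyz ends [ 581. -120.  141.] [ 587. -117.  141.]
280 361 371 [ 587.5 -126.8] z 142.0 xyz ends [ 585. -128.  140.] [ 589. -124.  143.]
290 357 368 [ 589.7 -135.5] z 142.0 xyz ends [ 586. -137.  141.] [ 592. -133.  141.]
300 352 358 [ 589.2 -145.9] z 143.0 xyz ends [ 587. -146.  142.] [ 589. -144.  143.]
310 348 356 [ 591.9 -154.9] z 142.0 xyz ends [ 589. -155.  142.] [ 593. -152.  143.]
320 342 352 [ 593.2 -164.9] z 142.0 xyz ends [ 590. -166.  141.] [ 595. -162.  142.]
```

View pics/w5c.png

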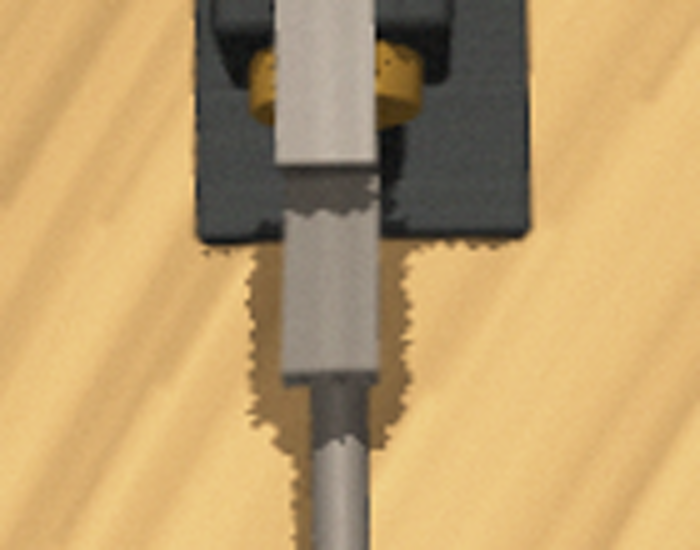

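The housing is about 30 mm wide, so fingers at ±20 mm clear it. The sleeve stands about 8 mm proud and the stop face is at about (451,24), in line with the last leg. The wrist and top views disagree by about 2.4 mm in x, so I'll settle that by feel. Now to the ring.

Call:
{"method": "drive_tool", "body": {"commands": [[[19.5,-36,0],-7.8],[[19.5,-36,0],-7.8],[[19,-35,-20],-7.8],[[0,0,-40],0],[[0,0,0],0]], "hand": 0.8}}

```text
time: 5.85
eef_pos: [0.5943, -0.2182, 0.193]
eef_rot: [[-0.106, 0.994, -0.01], [0.994, 0.106, 0.006], [0.007, -0.01, -1.0]]
force: [-1.0, -0.1, -0.3]
finger_gap: 0.802
```

```bash
python3 - <<'E'
from cell import manip, imaging
import cv2, numpy as np
s=manip.sense(); print(s['time'],s['eef_pos'],s['eef_rot'][:,1],s['force'])
c=imaging.calibration("wrist"); p,d=imaging.grab_frame("wrist"); cv2.imwrite("pics/w6.png",p); np.savez("pics/w6.npz",p=p,d=d,**c)
E
```

```text
5.85 [ 0.59425179 -0.21824881  0.19303294] [ 0.99435341  0.10568879 -0.00954875] [-1.02462198 -0.14313771 -0.26993158]
```

View pics/w6.png

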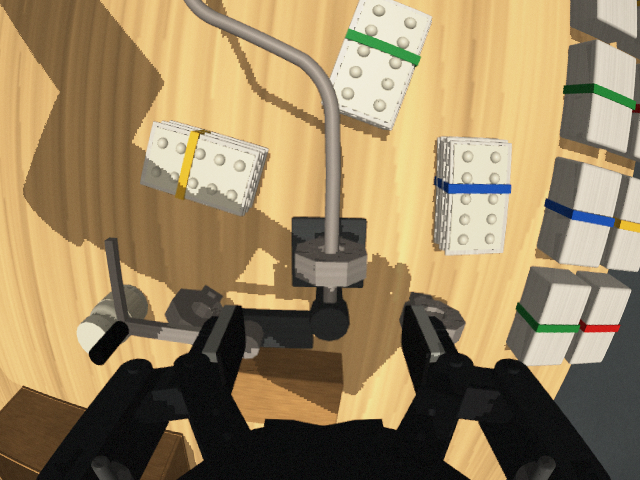

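```bash
python3 - <<'E'
from h import *
from cell import manip; print(manip.sense()['eef_pos'])
w=np.load("pics/w6.npz"); P=fcloud(w,w['d']); Z=P[...,2]
r=(Z>.153)&(Z<.16); r[:235]=0; r[295:]=0; r[:,:290]=0; r[:,372:]=0
print(r.sum(),np.percentile(P[r],[3,50,97],axis=0))
m=(Z>.12)&(Z<.15)
for v in (190,200,210,220,230,240):
    u=np.where(m[v])[0]; u=u[(u>300)&(u<360)]; print(fray(w,[[u.mean(),v]],.14)[0][:2])
E
```

```text
[ 0.59536794 -0.21799518  0.19623666]
1056 [[ 0.58727555 -0.22053461  0.15329682]
 [ 0.59746738 -0.21327238  0.15557593]
 [ 0.60786093 -0.20677805  0.1567872 ]]
[ 0.5941927  -0.17234423]
[ 0.59455605 -0.1778111 ]
[ 0.59517361 -0.18331381]
[ 0.59534318 -0.1889388 ]
[ 0.59616814 -0.19457488]
[ 0.59384337 -0.20064866]
```

Call:
{"method": "drive_tool", "body": {"commands": [[[2.5,0.5,-20],0],[[0,0,-25],0],[[0,0,-20],0],[[0,0,-10],0],[[0,0,0],0]]}}

```text
time: 6.4
eef_pos: [0.5999, -0.2172, 0.1247]
eef_rot: [[-0.107, 0.994, -0.001], [0.994, 0.107, 0.0], [0.0, -0.0, -1.0]]
force: [0.4, 0.3, -0.6]
finger_gap: 0.801
```

Call:
{"method": "drive_tool", "body": {"commands": [[[0,0,0],0],[[0,0,0],0],[[0,0,0],0],[[0,0,0],0],[[0,0,0],0]], "hand": 0.3, "newtons": 30}}

```text
time: 6.9
eef_pos: [0.5999, -0.2182, 0.1261]
eef_rot: [[-0.105, 0.994, 0.0], [0.994, 0.105, -0.001], [-0.001, 0.0, -1.0]]
force: [-4.4, 0.4, 6.6]
finger_gap: 0.464
```

```bash
python3 - <<'E'
from cell import manip, imaging
import cv2, numpy as np
s=manip.sense(); print(s['time'],s['eef_pos'],s['eef_rot'][:,1],s['force'],s['ft_torque'],s['finger_gap'])
c=imaging.calibration("wrist"); p,d=imaging.grab_frame("wrist"); cv2.imwrite("pics/w7.png",p); np.savez("pics/w7.npz",p=p,d=d,**c)
E
```

```text
6.9 [ 0.599926   -0.21821869  0.12605401] [9.94450832e-01 1.05201797e-01 3.53983543e-04] [-4.42182534  0.3678385   6.55625679] [0.03895354 0.7831161  0.00264311] 0.4642189423808503
```

View pics/w7.png

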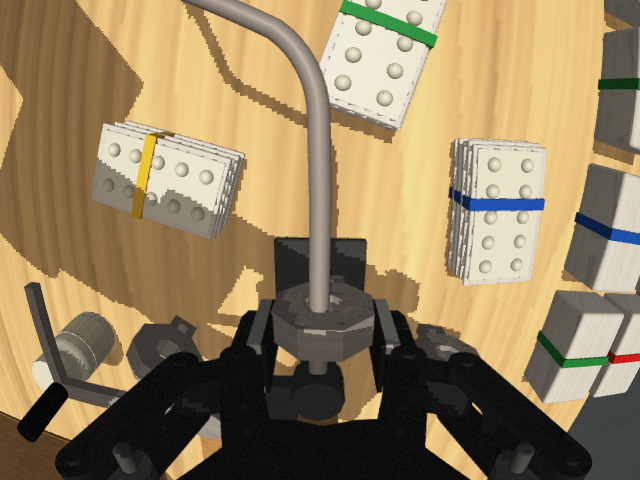

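The ring is gripped: the gap reads 39.4 mm, and the ring sits between the pads around (323,315). The force on the tool is up and toward -x, so I'll ease the ring to centre.

Call:
{"method": "drive_tool", "body": {"commands": [[[-1,0,1],0],[[-1,0,1],0],[[-0.5,0,0],0],[[0,0,0],0],[[0,0,0],0]]}}

```text
time: 7.45
eef_pos: [0.5977, -0.2177, 0.1261]
eef_rot: [[-0.105, 0.994, -0.0], [0.994, 0.105, 0.0], [0.0, -0.0, -1.0]]
force: [0.8, 1.2, -0.9]
finger_gap: 0.463
```

Call:
{"method": "drive_tool", "body": {"commands": [[[-0.5,0,0.5],0],[[-0.5,0,0.5],0],[[0,0,0.5],0],[[0,0,0],0],[[0,0,0],0]]}}

```text
time: 7.95
eef_pos: [0.5966, -0.2178, 0.1279]
eef_rot: [[-0.105, 0.994, 0.0], [0.994, 0.105, -0.0], [-0.0, 0.0, -1.0]]
force: [-0.6, -0.6, -0.7]
finger_gap: 0.463
```

Call:
{"method": "drive_tool", "body": {"commands": [[[-1,0,0],0],[[-1,0,0],0],[[-0.5,0,0],0],[[0,0,0],0],[[0,0,0],0]]}}

```text
time: 8.45
eef_pos: [0.5944, -0.2178, 0.1279]
eef_rot: [[-0.105, 0.994, 0.001], [0.994, 0.105, -0.0], [-0.0, 0.001, -1.0]]
force: [2.1, 0.9, -1.5]
finger_gap: 0.46
```

Call:
{"method": "drive_tool", "body": {"commands": [[[-0.5,0,0],0],[[-0.5,0,0],0],[[-0.5,0,0],0],[[0,0,0],0],[[0,0,0],0]]}}

```text
time: 8.95
eef_pos: [0.5942, -0.2178, 0.128]
eef_rot: [[-0.105, 0.994, 0.003], [0.994, 0.105, -0.0], [-0.001, 0.003, -1.0]]
force: [5.7, 0.0, -3.7]
finger_gap: 0.461
```

Both side contacts have been felt, at 594.3 and about 599.3 mm, so the bore centre is at about 597.2 on entry. That agrees with the wrist-frame path, so I'll use it to plan.

```bash
cat > plan.py <<'E'
from h import *
from scipy.interpolate import splprep, splev
from scipy.ndimage import gaussian_filter1d
def pts(f,dom,vs,ulo,uhi,byv=True):
    w=np.load(f); P=fcloud(w,w['d']); Z=P[...,2]; o=[]
    m=(Z>.134)&(Z<.148)&(w['d']>0)
    for v in vs:
        u=np.where(m[v])[0]; u=u[(u>ulo)&(u<uhi)]
        gs=[g for g in np.split(u,np.where(np.diff(u)>2)[0]+1) if 6<len(g)<28]
        if len(gs)==1: o.append(fray(w,[[gs[0].mean(),v]],.1415)[0][:2]*1e3)
    return np.array(o)
a=pts("pics/w6.npz",0,range(150,242,4),300,360)
b=pts("pics/w5.npz",0,range(78,296,4),295,380)
a=a[a[:,1]<-140]
Q=np.vstack([a,b]); Q=Q[np.argsort(Q[:,1])]
# chain along y monotone
e=np.polyfit(a[:,1],a[:,0],1); 
start=np.array([[np.polyval(e,y),y] for y in (-235,-225,-215,-205)])
ll=b[(b[:,1]>-58)]; k=np.polyfit(ll[:,1],ll[:,0],1); end=np.array([[np.polyval(k,y),y] for y in (-10,0,10,20,30)])
Q=np.vstack([start,Q[Q[:,1]>-202],end])
tck,u=splprep(Q.T,s=len(Q)*0.25)
uu=np.linspace(0,1,4000); x,y=splev(uu,tck); S=np.r_[0,np.cumsum(np.hypot(np.diff(x),np.diff(y)))]
s=np.arange(0,S[-1],.5); C=np.c_[np.interp(s,S,x),np.interp(s,S,y)]
T=np.gradient(C,axis=0); ang=gaussian_filter1d(np.unwrap(np.arctan2(T[:,1],T[:,0])),8)  # ~4mm smoothing
E
python3 - <<'E'
from plan import *
print(np.abs(np.c_[splev(u,tck)].T.reshape(2,-1).T.shape if 0 else 0))
print("entry slope deg",90-np.degrees(np.arctan(e[0])), "last",90-np.degrees(np.arctan(k[0])),"rodx@-217.8",np.polyval(e,-217.8))
print("n",len(a),len(b))
i0=np.argmin(np.abs(C[:,1]+213.5)); face=np.argmin(np.hypot(*(C-[451,24.4]).T)); print("ring-face length",s[face]-s[i0])
prev=None
for si in np.arange(s[i0],s[face]-7+.1,5):
    c=[np.interp(si,s,C[:,0]),np.interp(si,s,C[:,1])]; th=np.interp(si,s,ang)
    tcp=np.array(c)-4.3*np.array([np.cos(th),np.sin(th)])
    d="" if prev is None else f"d [{tcp[0]-prev[0]:.1f}, {tcp[1]-prev[1]:.1f}], {np.degrees(th)-prev[2]:.1f}"
    print(f"{si-s[i0]:.0f} tcp {tcp[0]:.1f} {tcp[1]:.1f} yaw {np.degrees(th):.1f} {d}"); prev=(*tcp,np.degrees(th))
E
```

```text
0
entry slope deg 95.16141389665047 last 120.22010324882976 rodx@-217.8 598.2280017073447
n 23 55
ring-face length 299.0
0 tcp 598.2 -217.6 yaw 95.3 
5 tcp 597.7 -212.6 yaw 95.3 d [-0.5, 5.0], -0.0
10 tcp 597.3 -207.6 yaw 95.2 d [-0.5, 5.0], -0.0
15 tcp 596.8 -202.7 yaw 95.2 d [-0.5, 5.0], -0.0
20 tcp 596.4 -197.7 yaw 95.2 d [-0.5, 5.0], -0.0
25 tcp 595.9 -192.7 yaw 95.1 d [-0.5, 5.0], -0.0
30 tcp 595.5 -187.7 yaw 95.1 d [-0.4, 5.0], -0.0
35 tcp 595.0 -182.7 yaw 95.1 d [-0.4, 5.0], -0.0
40 tcp 594.6 -177.8 yaw 95.0 d [-0.4, 5.0], -0.0
45 tcp 594.1 -172.8 yaw 95.0 d [-0.4, 5.0], -0.0
50 tcp 593.7 -167.8 yaw 94.9 d [-0.4, 5.0], -0.0
55 tcp 593.3 -162.8 yaw 95.0 d [-0.4, 5.0], 0.1
60 tcp 592.9 -157.8 yaw 95.4 d [-0.4, 5.0], 0.4
65 tcp 592.5 -152.9 yaw 96.5 d [-0.4, 5.0], 1.0
70 tcp 592.0 -147.9 yaw 98.1 d [-0.5, 5.0], 1.7
75 tcp 591.4 -142.9 yaw 100.5 d [-0.6, 5.0], 2.4
80 tcp 590.6 -138.0 yaw 103.8 d [-0.8, 4.9], 3.3
85 tcp 589.6 -133.1 yaw 108.1 d [-1.0, 4.9], 4.2
90 tcp 588.2 -128.2 yaw 113.4 d [-1.4, 4.8], 5.4
95 tcp 586.4 -123.5 yaw 119.8 d [-1.8, 4.7], 6.4
100 tcp 584.1 -119.1 yaw
[... 1203 characters left out ...]
 [-2.6, 4.3], -0.5
225 tcp 489.8 -43.4 yaw 119.6 d [-2.5, 4.3], -0.4
230 tcp 487.3 -39.0 yaw 119.3 d [-2.5, 4.3], -0.3
235 tcp 484.8 -34.7 yaw 119.0 d [-2.4, 4.4], -0.2
240 tcp 482.4 -30.3 yaw 118.9 d [-2.4, 4.4], -0.2
245 tcp 480.0 -25.9 yaw 118.8 d [-2.4, 4.4], -0.1
250 tcp 477.6 -21.5 yaw 118.8 d [-2.4, 4.4], 0.0
255 tcp 475.2 -17.2 yaw 118.9 d [-2.4, 4.4], 0.1
260 tcp 472.8 -12.8 yaw 119.1 d [-2.4, 4.4], 0.2
265 tcp 470.4 -8.4 yaw 119.4 d [-2.4, 4.4], 0.3
270 tcp 467.9 -4.0 yaw 119.8 d [-2.4, 4.4], 0.4
275 tcp 465.4 0.3 yaw 120.2 d [-2.5, 4.3], 0.5
280 tcp 462.9 4.6 yaw 120.8 d [-2.5, 4.3], 0.5
285 tcp 460.4 8.9 yaw 121.4 d [-2.5, 4.3], 0.6
290 tcp 457.8 13.2 yaw 122.1 d [-2.6, 4.3], 0.7
```

```bash
sed -i 's/s=len(Q)\*0.25/s=len(Q)*0.04/; s/,8)  #/,6)  #/' plan.py; python3 - <<'E'
from plan import *
i0=np.argmin(np.abs(C[:,1]+213.5)); face=np.argmin(np.hypot(*(C-[451,24.4]).T)); print("ring-face length",s[face]-s[i0])
prev=None
for si in np.arange(s[i0],s[face]-7+.1,5):
    c=[np.interp(si,s,C[:,0]),np.interp(si,s,C[:,1])]; th=np.interp(si,s,ang)
    tcp=np.array(c)-4.3*np.array([np.cos(th),np.sin(th)])
    d="" if prev is None else f"d [{tcp[0]-prev[0]:.1f}, {tcp[1]-prev[1]:.1f}], {np.degrees(th)-prev[2]:.1f}"
    print(f"{si-s[i0]:.0f} tcp {tcp[0]:.1f} {tcp[1]:.1f} yaw {np.degrees(th):.1f} {d}"); prev=(*tcp,np.degrees(th))
E
```

```text
ring-face length 299.5
0 tcp 598.1 -217.9 yaw 95.1 
5 tcp 597.7 -212.9 yaw 95.0 d [-0.5, 5.0], -0.2
10 tcp 597.2 -207.9 yaw 94.9 d [-0.4, 5.0], -0.1
15 tcp 596.8 -202.9 yaw 94.8 d [-0.4, 5.0], -0.1
20 tcp 596.4 -197.9 yaw 94.8 d [-0.4, 5.0], -0.0
25 tcp 596.0 -193.0 yaw 94.8 d [-0.4, 5.0], 0.0
30 tcp 595.6 -188.0 yaw 94.9 d [-0.4, 5.0], 0.1
35 tcp 595.1 -183.0 yaw 95.1 d [-0.4, 5.0], 0.1
40 tcp 594.7 -178.0 yaw 95.3 d [-0.4, 5.0], 0.2
45 tcp 594.3 -173.0 yaw 95.5 d [-0.5, 5.0], 0.2
50 tcp 593.8 -168.1 yaw 95.8 d [-0.5, 5.0], 0.3
55 tcp 593.3 -163.1 yaw 96.2 d [-0.5, 5.0], 0.4
60 tcp 592.8 -158.1 yaw 96.7 d [-0.5, 5.0], 0.6
65 tcp 592.2 -153.1 yaw 97.6 d [-0.6, 5.0], 0.8
70 tcp 591.6 -148.2 yaw 98.7 d [-0.6, 5.0], 1.1
75 tcp 590.9 -143.2 yaw 100.1 d [-0.7, 5.0], 1.4
80 tcp 590.1 -138.3 yaw 102.0 d [-0.8, 4.9], 1.9
85 tcp 589.2 -133.4 yaw 104.9 d [-0.9, 4.9], 3.0
90 tcp 588.1 -128.5 yaw 109.7 d [-1.1, 4.9], 4.8
95 tcp 586.6 -123.7 yaw 116.4 d [-1.5, 4.8], 6.7
100 tcp 584.6 -119.0 yaw 124.4 d [-2.0, 4.6], 8.0
105 tcp 582.0 -114.8 yaw 132.4 d [-2.6, 4.3], 8.0
110 tcp 578.8 -110.9 yaw 140
[... 1101 characters left out ...]
-2.5, 4.3], 0.5
225 tcp 490.5 -43.7 yaw 120.5 d [-2.5, 4.3], 0.3
230 tcp 488.0 -39.4 yaw 120.7 d [-2.5, 4.3], 0.1
235 tcp 485.5 -35.1 yaw 120.6 d [-2.6, 4.3], -0.1
240 tcp 482.9 -30.8 yaw 120.4 d [-2.6, 4.3], -0.2
245 tcp 480.4 -26.5 yaw 120.3 d [-2.5, 4.3], -0.2
250 tcp 477.8 -22.2 yaw 120.1 d [-2.5, 4.3], -0.1
255 tcp 475.3 -17.9 yaw 120.0 d [-2.5, 4.3], -0.1
260 tcp 472.8 -13.5 yaw 120.0 d [-2.5, 4.3], -0.1
265 tcp 470.3 -9.2 yaw 119.9 d [-2.5, 4.3], -0.0
270 tcp 467.8 -4.9 yaw 120.0 d [-2.5, 4.3], 0.0
275 tcp 465.3 -0.5 yaw 120.0 d [-2.5, 4.3], 0.0
280 tcp 462.8 3.8 yaw 120.1 d [-2.5, 4.3], 0.1
285 tcp 460.3 8.1 yaw 120.2 d [-2.5, 4.3], 0.1
290 tcp 457.8 12.4 yaw 120.4 d [-2.5, 4.3], 0.2
```

Call:
{"method": "drive_tool", "body": {"commands": [[[4.6,0,0],-0.5],[[-0.4,4,0],0],[[-0.4,4,0],0],[[-0.4,4,0],0],[[0,0,0],0]]}}

```text
time: 9.45
eef_pos: [0.5956, -0.2049, 0.1278]
eef_rot: [[-0.097, 0.995, -0.001], [0.995, 0.097, 0.0], [0.0, -0.001, -1.0]]
force: [0.1, 0.8, -1.5]
finger_gap: 0.463
```

Call:
{"method": "drive_tool", "body": {"commands": [[[0,5,0],0],[[-0.2,5,0],0],[[-0.4,5,0],0],[[-0.4,5,0],0],[[-0.4,5,0],0]]}}

```text
time: 9.95
eef_pos: [0.5946, -0.1802, 0.1278]
eef_rot: [[-0.097, 0.995, -0.0], [0.995, 0.097, 0.0], [0.0, -0.0, -1.0]]
force: [-0.3, -0.4, -1.4]
finger_gap: 0.463
```

Call:
{"method": "drive_tool", "body": {"commands": [[[-0.4,5,0],0],[[-0.5,5,0],0.2],[[-0.5,5,0],0.3],[[-0.5,5,0],0.4],[[0,0,0],0]]}}

```text
time: 10.45
eef_pos: [0.5926, -0.16, 0.1278]
eef_rot: [[-0.113, 0.994, -0.0], [0.994, 0.113, 0.0], [0.0, -0.0, -1.0]]
force: [-0.0, 0.5, -1.8]
finger_gap: 0.463
```

Call:
{"method": "drive_tool", "body": {"commands": [[[-0.5,5,0],0.8],[[-0.6,5,0],1.0],[[-0.6,5,0],1.3],[[-0.7,4.9,0],1.7],[[-0.9,4.9,0],2.5]]}}

```text
time: 10.95
eef_pos: [0.5893, -0.1355, 0.1278]
eef_rot: [[-0.24, 0.971, -0.0], [0.971, 0.24, 0.0], [0.0, -0.0, -1.0]]
force: [-0.7, 0.0, -0.9]
finger_gap: 0.462
```

Call:
{"method": "drive_tool", "body": {"commands": [[[-1.0,4.9,0],4],[[-1.3,4.8,0],6],[[-1.8,4.7,0],7.5],[[0,0,0],0],[[0,0,0],0]]}}

```text
time: 11.45
eef_pos: [0.5854, -0.1214, 0.1279]
eef_rot: [[-0.517, 0.856, 0.0], [0.856, 0.517, -0.0], [-0.0, 0.0, -1.0]]
force: [-0.5, 0.2, -1.8]
finger_gap: 0.462
```

Call:
{"method": "drive_tool", "body": {"commands": [[[-2.1,4.5,0],7.4],[[-2.9,4.1,0],7.9],[[-3.4,3.6,0],7.4],[[-4.0,3.1,0],6.3],[[0,0,0],0]]}}

```text
time: 11.95
eef_pos: [0.5726, -0.1061, 0.1278]
eef_rot: [[-0.867, 0.497, -0.0], [0.497, 0.867, 0.0], [0.0, -0.0, -1.0]]
force: [0.2, 0.4, -0.6]
finger_gap: 0.462
```

Call:
{"method": "drive_tool", "body": {"commands": [[[-4.3,2.6,0],4.4],[[-4.5,2.1,0],2.0],[[-4.6,2.0,0],0],[[-4.6,1.9,0],0],[[0,0,0],0]]}}

```text
time: 12.45
eef_pos: [0.5543, -0.0975, 0.1278]
eef_rot: [[-0.917, 0.399, -0.0], [0.399, 0.917, 0.0], [0.001, -0.0, -1.0]]
force: [0.1, 0.0, -0.9]
finger_gap: 0.464
```

Call:
{"method": "drive_tool", "body": {"commands": [[[-4.6,2,0],0],[[-4.6,2,0],0.3],[[-4.6,2,0],0.2],[[-4.6,1.9,0],0],[[-4.6,1.9,0],-0.7]]}}

```text
time: 12.95
eef_pos: [0.5315, -0.0877, 0.1278]
eef_rot: [[-0.916, 0.4, 0.0], [0.4, 0.916, -0.0], [-0.0, -0.0, -1.0]]
force: [0.0, 1.0, -1.4]
finger_gap: 0.465
```

Call:
{"method": "drive_tool", "body": {"commands": [[[-4.7,1.8,0],-2.8],[[-4.6,2.0,0],-4.5],[[-4.4,2.4,0],-5.9],[[-4.1,2.9,0],-6.3],[[0,0,0],0]]}}

```text
time: 13.45
eef_pos: [0.5134, -0.0783, 0.1278]
eef_rot: [[-0.73, 0.684, -0.0], [0.684, 0.73, 0.0], [0.0, -0.0, -1.0]]
force: [0.5, 0.1, -1.0]
finger_gap: 0.466
```

Call:
{"method": "drive_tool", "body": {"commands": [[[-3.7,3.4,0],-7],[[-3.3,3.8,0],-5.8],[[-2.9,4.1,0],-3.8],[[-2.5,4.4,0],-0.8],[[-2.4,4.4,0],0]]}}

```text
time: 13.95
eef_pos: [0.4993, -0.0585, 0.1279]
eef_rot: [[-0.495, 0.869, 0.0], [0.869, 0.495, -0.0], [-0.0, 0.0, -1.0]]
force: [-0.7, 0.5, -0.6]
finger_gap: 0.461
```

Call:
{"method": "drive_tool", "body": {"commands": [[[-2.4,4.4,0],0.3],[[-2.5,4.3,0],0.3],[[-2.5,4.3,0],0],[[-2.5,4.3,0],0],[[0,0,0],0]]}}

```text
time: 14.45
eef_pos: [0.4889, -0.0407, 0.1278]
eef_rot: [[-0.503, 0.864, -0.0], [0.864, 0.503, 0.0], [0.0, -0.0, -1.0]]
force: [0.2, -0.0, -0.8]
finger_gap: 0.463
```

```bash
python3 - <<'E'
from cell import imaging
import cv2
p,d=imaging.grab_frame("wrist"); cv2.imwrite("pics/w8.png",p)
E
```

```text
(no output)
```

View pics/w8.png

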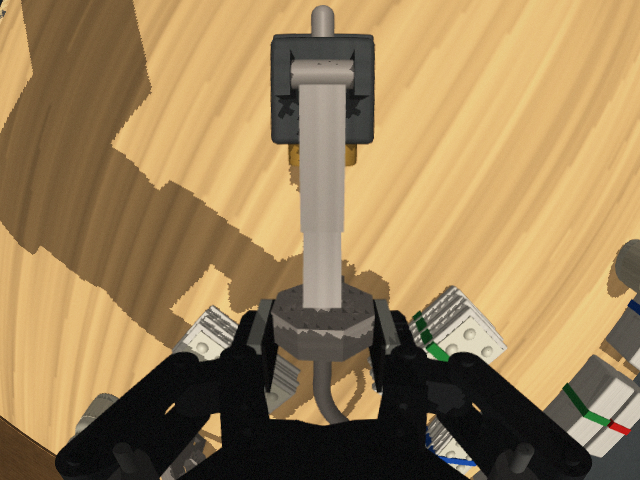

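The ring is aligned on the last leg, with its top at (322,300) and the pawl centred ahead. I'll move slowly under the catch.

Call:
{"method": "drive_tool", "body": {"commands": [[[-2,3.5,0],0],[[-2,3.5,0],0],[[-2,3.5,0],0],[[-2,3.5,0],0],[[-2,3.5,0],0]]}}

```text
time: 15.0
eef_pos: [0.4792, -0.0235, 0.1278]
eef_rot: [[-0.502, 0.865, -0.0], [0.865, 0.502, 0.0], [0.0, -0.0, -1.0]]
force: [0.2, -0.4, -0.4]
finger_gap: 0.463
```

Call:
{"method": "drive_tool", "body": {"commands": [[[-1.5,2.6,0],0],[[-1.5,2.6,0],0],[[-1.5,2.6,0],0],[[-1.5,2.6,0],0],[[-1.5,2.6,0],0]]}}

```text
time: 15.5
eef_pos: [0.472, -0.0108, 0.1278]
eef_rot: [[-0.502, 0.865, 0.0], [0.865, 0.502, -0.0], [-0.0, 0.0, -1.0]]
force: [0.1, -0.5, -1.7]
finger_gap: 0.464
```

Call:
{"method": "drive_tool", "body": {"commands": [[[-1.5,2.6,0],0],[[-1.5,2.6,0],0],[[-1.5,2.6,0],0],[[-1.5,2.6,0],0],[[-1.5,2.6,0],0]]}}

```text
time: 16.0
eef_pos: [0.464, 0.0026, 0.1277]
eef_rot: [[-0.502, 0.865, -0.0], [0.865, 0.502, 0.0], [0.001, -0.0, -1.0]]
force: [0.6, -0.0, -1.6]
finger_gap: 0.46
```

Call:
{"method": "drive_tool", "body": {"commands": [[[-1,1.7,0],0],[[-1,1.7,0],0],[[-1,1.7,0],0],[[0,0,0],0],[[0,0,0],0]]}}

```text
time: 16.5
eef_pos: [0.4613, 0.0074, 0.1278]
eef_rot: [[-0.502, 0.865, -0.0], [0.865, 0.502, 0.0], [0.0, -0.0, -1.0]]
force: [0.8, 0.7, -2.3]
finger_gap: 0.463
```

Call:
{"method": "drive_tool", "body": {"commands": [[[-0.5,0.9,0],0],[[-0.5,0.9,0],0],[[-0.5,0.9,0],0],[[-0.5,0.9,0],0],[[0,0,0],0]]}}

```text
time: 17.0
eef_pos: [0.4593, 0.011, 0.1278]
eef_rot: [[-0.502, 0.865, -0.0], [0.865, 0.502, 0.0], [0.0, -0.0, -1.0]]
force: [-0.3, -1.5, -1.4]
finger_gap: 0.462
```

```bash
python3 - <<'E'
from cell import manip,imaging
import cv2
s=manip.sense(); print(s['eef_pos'],s['force'],s['ft_torque'],s['time'])
p,d=imaging.grab_frame("wrist"); cv2.imwrite("pics/w9.png",p)
E
```

```text
[0.45926982 0.01099025 0.1278205 ] [-0.33225471 -1.51610755 -1.40424868] [-0.23660819 -0.06318486  0.0781488 ] 17.0
```

View pics/w9.png

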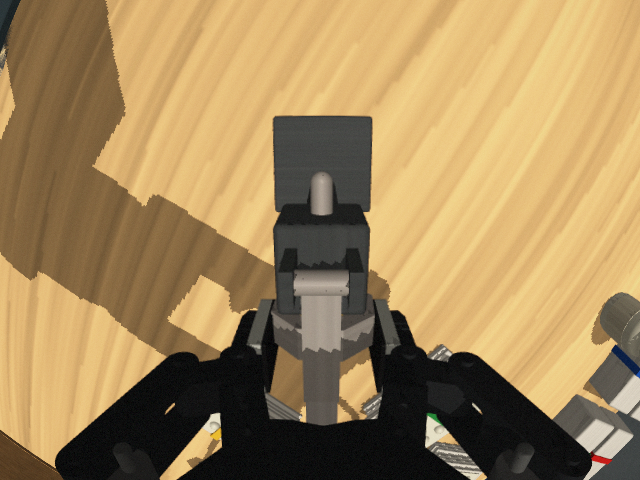

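The ring now sits close against the housing at (322,325). I'll continue in small steps until the stop is felt.

Call:
{"method": "drive_tool", "body": {"commands": [[[-0.5,0.9,0],0],[[-0.5,0.9,0],0],[[-0.5,0.9,0],0],[[0,0,0],0],[[0,0,0],0]]}}

```text
time: 17.55
eef_pos: [0.4579, 0.0137, 0.1278]
eef_rot: [[-0.502, 0.865, -0.0], [0.865, 0.502, 0.0], [0.0, 0.0, -1.0]]
force: [1.0, -0.7, -1.8]
finger_gap: 0.462
```

Call:
{"method": "drive_tool", "body": {"commands": [[[-0.5,0.9,0],0],[[-0.5,0.9,0],0],[[0,0,0],0],[[0,0,0],0],[[0,0,0],0]]}}

```text
time: 18.05
eef_pos: [0.4573, 0.0147, 0.1279]
eef_rot: [[-0.502, 0.865, 0.001], [0.865, 0.502, -0.001], [-0.001, 0.0, -1.0]]
force: [1.2, -4.8, -2.6]
finger_gap: 0.464
```

Call:
{"method": "drive_tool", "body": {"commands": [[[-0.25,0.45,0],0],[[-0.2,0.3,0],0],[[0,0,0],0],[[0,0,0],0],[[0,0,0],0]]}}

```text
time: 18.55
eef_pos: [0.4573, 0.0148, 0.1279]
eef_rot: [[-0.502, 0.865, 0.002], [0.865, 0.502, -0.002], [-0.003, 0.0, -1.0]]
force: [2.1, -7.9, -4.7]
finger_gap: 0.461
```

```bash
python3 - <<'E'
from cell import manip,imaging
import cv2,numpy as np
s=manip.sense(); print(s['eef_pos'],s['force'],s['ft_torque'],s['time'])
c=imaging.calibration("wrist"); p,d=imaging.grab_frame("wrist"); np.savez("pics/w10.npz",p=p,d=d,**c); cv2.imwrite("pics/w10.png",cv2.resize(p[200:440,220:430],None,fx=2.5,fy=2.5))
p,d=imaging.grab_frame("scene"); cv2.imwrite("pics/s10.png",cv2.resize(p[170:290,230:350],None,fx=5,fy=5,interpolation=2))
E
```

```text
[0.45731242 0.0147535  0.12788362] [ 2.13887419 -7.8907586  -4.65920133] [-1.17868743 -0.39780682  0.07810784] 18.55
```

View pics/w10.png

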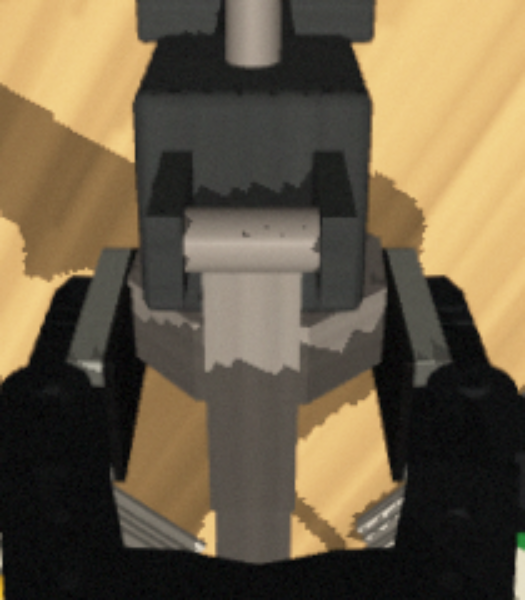

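View pics/s10.png

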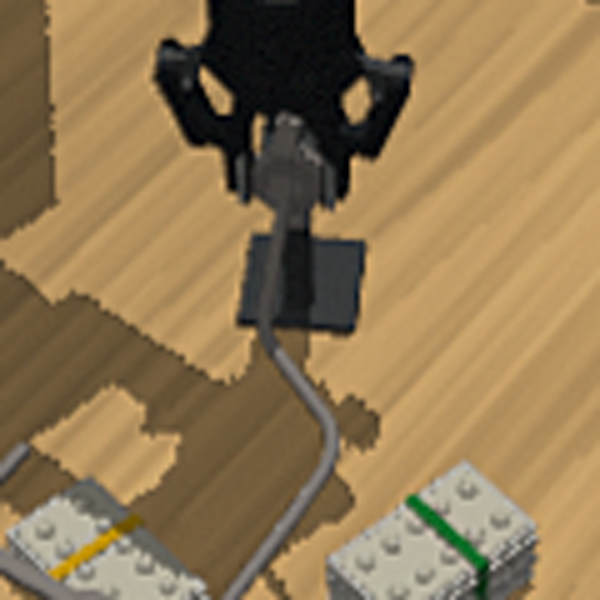

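The stop is firm: 8 N for no further motion, at the predicted home position. I'll ease off, lower the ring to its hanging height and check the pawl before letting go.

Call:
{"method": "drive_tool", "body": {"commands": [[[0.3,-0.5,0],0],[[0.2,-0.4,-0.6],0],[[0,0,-0.6],0],[[0,0,-0.4],0],[[0,0,0],0]]}}

```text
time: 19.15
eef_pos: [0.4577, 0.015, 0.1266]
eef_rot: [[-0.502, 0.865, 0.002], [0.865, 0.502, -0.001], [-0.001, 0.001, -1.0]]
force: [2.1, -4.7, 0.7]
finger_gap: 0.461
```

```bash
python3 - <<'E'
from h import *
from cell import manip,imaging
s=manip.sense(); print(s['eef_pos'],s['force'],s['time'])
from h import *
w5=np.load("pics/w5.npz")
c=imaging.calibration("wrist"); p,d=imaging.grab_frame("wrist")
f=np.array([451,24.4]); t=np.array([-.5,.866]); n=np.array([-.866,-.5])
def prof(c,d,name):
    P=fcloud(c,d)*1; q=P[...,:2]*1e3-f; a=q@t; l=q@n; Z=P[...,2]*1e3
    for x in range(-60,30,5):
        m=(np.abs(l)<3)&(np.abs(a-x)<1.5)&(Z>135)&(Z<200)&(d>0)
        print(name,x,m.sum(),np.round(np.median(Z[m]),1) if m.any() else None)
prof(w5,w5['d'],"before"); prof(c,d,"now")
E
```

```text
[0.45768386 0.01495011 0.12661873] [ 2.11194502 -4.72031094  0.69494266] 19.15
before -60 34 143.0
before -55 34 143.0
before -50 76 163.8
before -45 43 166.0
before -40 40 163.9
before -35 41 161.0
before -30 35 158.9
before -25 37 156.9
before -20 53 171.5
before -15 46 172.0
before -10 44 171.8
before -5 44 171.8
before 0 4 171.5
before 5 0 None
before 10 0 None
before 15 0 None
before 20 0 None
before 25 0 None
now -60 0 None
now -55 0 None
now -50 0 None
now -45 0 None
now -40 93 163.2
now -35 102 161.4
now -30 0 None
now -25 1 171.0
now -20 108 171.7
now -15 111 171.8
now -10 114 171.7
now -5 126 171.8
now 0 140 171.8
now 5 150 171.9
now 10 161 171.8
now 15 165 171.8
now 20 331 172.5
now 25 247 156.0
```

The pawl's height profile matches the unlifted one, so the catch is down. The TCP is still at the home position. Releasing now.

Call:
{"method": "drive_tool", "body": {"commands": [[[0,0,0],0],[[0,0,0],0],[[0,0,0],0],[[0,0,0],0],[[0,0,0],0]], "hand": 0.8}}

```text
time: 19.7
eef_pos: [0.4567, 0.0154, 0.1261]
eef_rot: [[-0.502, 0.865, -0.0], [0.865, 0.502, 0.0], [0.001, -0.0, -1.0]]
force: [-0.5, -0.3, 0.4]
finger_gap: 0.798
```

Call:
{"method": "drive_tool", "body": {"commands": [[[0,0,15],0],[[0,0,30],0],[[0,0,40],0],[[0,0,40],0],[[25,-43,0],0]]}}

```text
time: 20.2
eef_pos: [0.4832, -0.0249, 0.2575]
eef_rot: [[-0.507, 0.862, 0.01], [0.862, 0.507, -0.0], [-0.005, 0.008, -1.0]]
force: [1.9, 1.3, -1.0]
finger_gap: 0.797
```

Call:
{"method": "drive_tool", "body": {"commands": [[[25,-43,0],0],[[10,-17,0],0],[[0,0,0],0],[[0,0,0],0],[[0,0,0],0]]}}

```text
time: 20.7
eef_pos: [0.5161, -0.0865, 0.2509]
eef_rot: [[-0.503, 0.864, -0.001], [0.864, 0.503, 0.001], [0.001, -0.0, -1.0]]
force: [-0.3, 0.2, -0.8]
finger_gap: 0.804
```

```bash
python3 - <<'E'
from h import *
from cell import manip,imaging
s=manip.sense(); print(s['eef_pos'],s['force'],s['time'],s['finger_gap'])
c=imaging.calibration("wrist"); p,d=imaging.grab_frame("wrist"); np.savez("pics/w11.npz",p=p,d=d,**c); cv2.imwrite("pics/w11.png",p)
f=np.array([451,24.4]); t=np.array([-.5,.866]); n=np.array([-.866,-.5])
P=fcloud(c,d); q=P[...,:2]*1e3-f; a=q@t; l=q@n; Z=P[...,2]*1e3
for x in range(-60,10,5):
    m=(np.abs(l)<3)&(np.abs(a-x)<1.5)&(Z>135)&(Z<200)&(d>0); print(x,np.round(np.median(Z[m]),1) if m.any() else None)
m=(np.abs(l)>8)&(np.abs(l)<22)&(Z>140)&(Z<158)&(a>-45)&(a<-1); print("ring top along-axis span", np.percentile(a[m],[2,50,98]), m.sum())
p,_=imaging.grab_frame("top"); cv2.imwrite("pics/t11.png",p)
E
```

```text
[ 0.51614317 -0.08654189  0.25093755] [-0.30231963  0.20633234 -0.79794742] 20.7 0.8039907307970304
-60 143.4
-55 143.0
-50 166.5
-45 165.9
-40 163.6
-35 161.1
-30 158.9
-25 156.5
-20 171.7
-15 171.9
-10 171.9
-5 172.2
0 172.2
5 171.9
ring top along-axis span [-14.2567915   -8.18846326  -1.2837192 ] 780
```

View pics/w11.png

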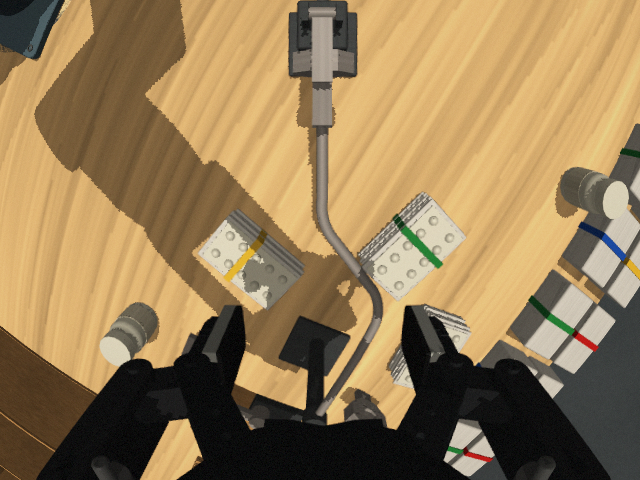

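View pics/t11.png

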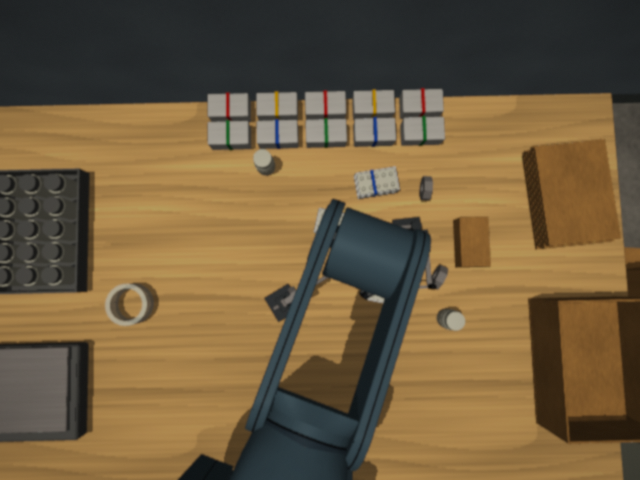

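The ring spans -14 to about 0 mm from the stop face and sits against the housing at (322,62), with the pawl down behind it. One close crop to check that no brass shows.

```bash
python3 - <<'E'
import cv2
p=cv2.imread("pics/w11.png"); cv2.imwrite("pics/w11c.png",cv2.resize(p[0:130,260:390],None,fx=4.5,fy=4.5,interpolation=2))
hsv=cv2.cvtColor(p[0:130,285:360],cv2.COLOR_BGR2HSV); b=cv2.inRange(hsv,(10,140,80),(30,255,255)); print("brass px",(b[:90]>0).sum())
E
```

```text
brass px 1
```

View pics/w11c.png

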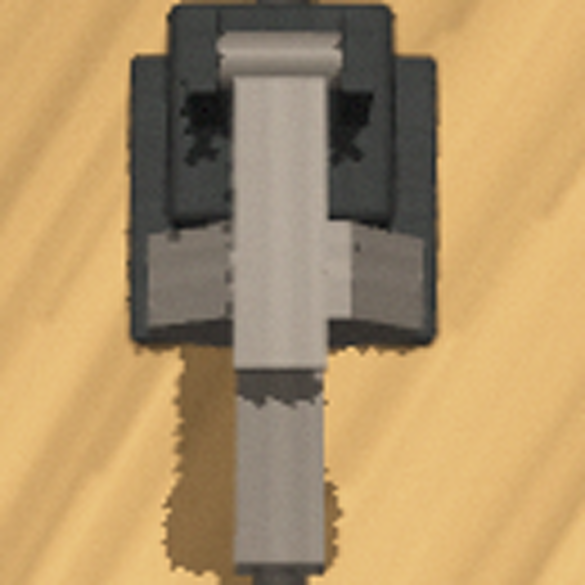

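The crop shows the ring flush with the stop, no brass visible and the catch's step down behind the ring. Handing in.

```bash
python3 - <<'E'
from cell import job
print(job.job_done())
E
```

```text
the job is handed in; nothing more can be done
None
```

The guard rail is closed and the job handed in at about 21 s, with the gripper open and well clear of everything.

- **Latch:** I swung it first by its knob, to about 1.4 rad. I did not look at it directly again after the ring run, but nothing went near it.
- **Ring:** I gripped it by its flats and centred it on the rod by feel. I then slid it round both bends with almost no side load, up to about 2 N.
- **Under the catch and into the stop:** It passed under the snap catch and pushed the sleeve in until it met a firm stop. The force there peaked at about 8–9 N.
- **Last checks:**
  - The ring spans about 14 to 0 mm before the stop face.
  - No brass shows.
  - The catch's height profile matches its unlifted one, so it is down behind the ring.
- **Stacks and other items:** I saw no sign of anything moved. In the last overhead picture the arm hid stack_a and stack_c, but both show upright by the rail in the wrist view. I compared these only by eye.
- **Disagreement:** The overhead and wrist cameras differed by about 2.4 mm in x. Contact with the rod agreed with the wrist camera, so I used its path.

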